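# Clear the splash hoop and wind up the cup lift

### The job

Get the ice stand's cup lift ready for serving: the orange splash hoop was left to dry in the crank's way, so first hang it by its rim on the J-hook, hanging free. Then take the crank by its loose red sleeve and, keeping hold of the sleeve all the while the crank turns, wind it clockwise (seen from above) until the blue cup platform is flush with the steel serving ledge beside it; let go and leave it there. Leave the syrup bottle, the jar and the cups standing where they are.

Things in the scene. Friction and masses are not known exactly. Their poses are not given: they have to be found in the camera images.
- hoop: orange plastic splash hoop, a plain open ring of round bar: outer diameter 144 mm, inner 120 mm, bar 12 mm thick; about 0.18 kg. Origin at the centre of the ring; its own x is the ring's axis (normal to its plane). It starts upright on its edge in the slot of the grey drying stand, its top 152 mm above the table, 66 to 80 mm from the crank axis on the robot's side, across the sleeve's path
- stand: grey drying stand, fixed, that holds the hoop upright: 120 mm long (its y), 29 mm wide, side walls 32 mm high, slot floor 8 mm above the table. Origin: centre of its underside
- hook: fixed steel J-hook stand: base 100 x 90 x 12 mm, upright 14 mm thick (8 mm above 192 mm), bending at the top into a level bar 8 mm thick that points along the stand's -x (roughly to the robot) and ends 84 mm from the upright's axis in an upturned tip, its top 253 mm above the table; nothing of the stand is higher. Origin: foot of the upright; z up
- hook_seat (a point): point on the upper side of the level bar of the J-hook, 235 mm above the table and 45 mm from the upright's axis: middle of where a hung rim rests. Axes as the stand's (x along the bar, towards the upright)
- crank_axis (a point): point on the crank's vertical axis, at the height of the sleeve's middle (146 mm above the table). Axes of the white cup lift: its x points from the crank to the platform. The lift is fixed: gear housing 70 x 90 mm, 96 mm high, under the crank; the dark steel crank arm lies 100 to 112 mm above the table
- sleeve: red grip sleeve of the crank, an upright cylinder of 26 mm diameter, 60 mm long (116 to 176 mm above the table; its steel pin stands out to 180 mm), that spins freely on the pin at the end of the crank arm, 70 mm from the crank axis. Origin at its centre, z up. It starts on the far side of the axis from the robot, away from the hoop
- crank (a joint): angle of the crank (rad), growing clockwise seen from above; 0 with the arm pointing along the lift's x axis; range -2.5 to 13.5. It turns stiffly (about 2 N at the sleeve) and stays where it is left. One clockwise turn raises the platform 28 mm (4.456 mm per rad)
- platform_top (a point): centre of the top face of the blue cup platform with steel slats (100 x 140 mm), 130 mm from the crank axis along the lift's x; moves only up and down, driven by the crank. Starts 15 to 50 mm lower than the ledge
- ledge_top (a point): middle of the near (towards the platform) edge of the top face of the fixed steel serving ledge (80 x 160 mm, yellow stripe along the near edge) just beyond the platform; its height differs from day to day, 86 to 106 mm above the table
- syrup: bystander: red syrup bottle, 60 mm diameter, 170 mm high, standing behind the hook stand (away from the robot); origin at the centre of its underside
- jar: bystander: yellow jar with white lid, 60 mm diameter, 85 mm high, standing before the hook stand, under the way to the hook; origin at the centre of its underside
- cups: bystander: upturned stack of paper cups, 74 mm diameter, 95 mm high, beside the drying stand; origin at the centre of its underside

How it is judged:
On the way, in this order (a step that is already met when the one before it is completed fails the run):
1. the hoop hangs by its rim on the J-hook, let go (z of hoop in the frame of hook_seat between -0.072 and -0.048 m and y of hoop in the frame of hook_seat between -0.03 and 0.03 m and x of hoop in the frame of hook_seat between -0.045 and 0.045 m and contact force between hook and hoop above 0.8 N and contact force between the fingers and hoop below 0.1 N), for 0.3 s.
2. with the hoop still hanging, the platform is wound up flush with the ledge (z of hoop in the frame of hook_seat between -0.072 and -0.048 m and y of hoop in the frame of hook_seat between -0.03 and 0.03 m and x of hoop in the frame of hook_seat between -0.045 and 0.045 m and z of platform_top in the frame of ledge_top between -0.004 and 0.004 m), for 0.2 s.
At the end, for the whole second after the job is handed in: The hoop hangs freely by its rim on the J-hook's bar (centre 48-72 mm below the bar's top, within 30 mm sideways), nearly still; platform within 4 mm of the ledge's height; crank at rest, sleeve released; bottle, jar and cups upright within 30 mm of their starts (all of step 2 and contact force between hook and hoop above 0.8 N and contact force between the fingers and hoop below 0.1 N and linear speed of hoop below 0.15 m/s and contact force between the fingers and sleeve below 0.1 N and velocity of joint crank between -0.15 and 0.15 rad/s and distance of each of syrup, jar, cups from where it was at the start of the episode below 0.03 m and angle between each of syrup, jar, cups's own z axis and vertical below 0.2 rad); the robot touches nothing.
It fails at once if the crank turns without its sleeve being held between the fingers ((velocity of joint crank above 0.3 rad/s or velocity of joint crank below -0.3 rad/s) and (distance between the grasp point and sleeve above 0.04 m or contact force between the fingers and sleeve below 0.3 N)).
It fails at once if the red syrup bottle is pushed more than 30 mm or tipped (distance of syrup from where it was at the start of the episode above 0.03 m or angle between syrup's own z axis and vertical above 0.35 rad).
It fails at once if the yellow jar is pushed more than 30 mm or tipped (distance of jar from where it was at the start of the episode above 0.03 m or angle between jar's own z axis and vertical above 0.35 rad).
It fails at once if the stack of paper cups is pushed more than 30 mm or tipped (distance of cups from where it was at the start of the episode above 0.03 m or angle between cups's own z axis and vertical above 0.35 rad).
It also fails if it takes over 72 s, if anything falls off the work surface, if the arm or the gripper's body presses on something with over 40 N, if the wrist force passes 120 N, or if a joint passes its speed limit or range.

### The arm

A 6-joint arm with a two-finger parallel gripper is mounted at the origin on the work surface. World frame = base frame: x ahead of the robot, y to its left, z up, the work surface at z = 0. Lengths are in m, angles in rad, forces in N, time in s.
With the tool pointing down it reaches from about 0.35 to 0.85 m from the base axis. Payload 8.1 kg.
Tool frame: the origin (TCP) lies on the centre line of the jaws, within the pads' length; the fingertips stand robot.tips_ahead ahead of it and the grasp point (between the pads) lies 8 mm behind it (robot.tips_ahead is the distance from the TCP to the fingertips, in m); z points along the fingers, y is the direction in which the jaws open and shut (so a half turn about z gives the same grasp; the last joint's range is limited). The gripper opens to 93 mm and grips with 3 to 60 N. Pads are 15 mm wide; open, the fingers measure 128 mm over their backs; the gripper's body (75 mm by 188 mm) begins 65 mm behind the grasp point.
Start: joints at [-1.201, 0.13, 1.488, -0, 1.523, -0.085], TCP at [0.264, -0.539, 0.23] pointing down, gripper open.
Joint ranges: [-2.96, 2.96], [-0.89, 2.26], [0.02, 2.5], [-1.34, 4.48], [0, 2.73], [-2.66, 2.66]. Speed limits (rad/s): [2.39, 2.39, 2.79, 3.14, 3.14, 3.14].

### API

Orientations are given as a rotation vector (axis times angle).
In Python, from plant import monitor, eyes, job, robot gives the robot as it stands.
- The arm moves only by the tool servo_tool, never from a script. Its argument "plan" is a list that holds one entry, the list of rows, each a list of 7 numbers: the closure, from -1 (fully open) to 1 (shut), so that 0 is half open, then the shift along the world's x, y, z in mm, then the turn, a rotation vector about the world's x, y, z in rad. In form: [[[hand, dx, dy, dz, ax, ay, az], ...]]. A call has 1 to 12 rows; each row shifts and turns the commanded pose from where the row before left it; what a row does not reach is not made up. A row lasts 1/10 s, in which the tool goes at most 50 mm and 8.59 degrees, less where a joint would pass 70% of its speed; a pose out of reach is approached as far as the arm can. A call with a gripper value outside its range is refused whole. The fingers move at their own pace and stop on an object; "force" is the grip in N (left out, the last holds). Time passes only in rows, so rows that do not move let the fingers close. It gives the time, the measured TCP pose, the force and the opening at its end, in the units of the state.
- monitor.read_state(): the state, without advancing time (a new reading comes with each control period).
- eyes.read_camera(name): name is "side" or "top"; returns the picture (384x512x3 uint8, red, green, blue); there is no depth.
- eyes.camera_info(name): a dict with "mtx" (3x3 intrinsics, pixels), "R" (3x3) and "t" (3): a world point X has camera coordinates R X + t. Camera axes: x right, y down, z forward; pixel columns grow to the right and rows downward; lengths in m; the calibration is good to about 2 mm. A picture is of the moment at which its call begins. camera_info takes no time and is no camera call.
- job.close_job(): hands the job in, once; it reports no verdict.
The state is a dict: "t": time; "q": joint angles; "dq": joint speeds; "joint_torque": joint torques, N m; "tool_pos": TCP position; "orientation": TCP orientation; "force": force on the tool from outside, world axes, zero at the start; "wrist_torque": the same for the moment, N m; "opening": finger opening in m.
Only numpy, scipy, OpenCV 4.12 (cv2) and the standard library are available. Lean on these libraries where they do the work, as an engineer would, in place of code of your own. Each camera call takes 0.05 s, during which the arm holds its last target. There are 200 camera calls.

## Working session

There is one attempt and no reset: what is moved stays moved. The work goes in short steps, Python scripts to look and compute and a tool call to move; the robot and the scene stay as the last step left them, time stands still between calls to the robot, and variables do not carry over. Pictures are saved under pics/ and viewed, about 8 in all and at most 12, crops included, and the job is handed in when it is done.

Besides the shell and the picture viewer there is one more tool, called by a JSON object that holds its "fn" and its "kwargs", one argument or row to a line. servo_tool: Moves the arm, as the interface text tells. Its arguments: {"type":"object","properties":{"plan":{"type":"array"},"force":{"type":"number"}},"required":["plan"]}

```bash
ls; mkdir -p pics; python3 - <<'E'
from plant import monitor, eyes, job, robot
import cv2,numpy as np
s=monitor.read_state();print(s); print(robot.tips_ahead)
a=eyes.read_camera("side");b=eyes.read_camera("top")
np.save('side0.npy',a);np.save('top0.npy',b)
cv2.imwrite('pics/side0.png',cv2.resize(a[:,:,::-1],(800,600)));cv2.imwrite('pics/top0.png',cv2.resize(b[:,:,::-1],(800,600)))
for n in("side","top"):
  i=eyes.camera_info(n);print(n,i, -np.array(i["R"]).T@i["t"])
E
```

```text
pics
{'t': 0.0, 'q': array([-1.20142638e+00,  1.31147649e-01,  1.48924102e+00,  1.05037616e-05,
        1.52301058e+00, -8.54138979e-02]), 'dq': array([ 0.0008624 , -0.00122867,  0.00061859,  0.00084182,  0.00131399,
        0.00129646]), 'joint_torque': array([ 7.06952087e-04, -5.59831953e+01, -4.91772723e+01,  7.69860414e-02,
        3.54325015e-02, -1.78552218e-04]), 'tool_pos': array([ 0.26338225, -0.53850288,  0.22861652]), 'orientation': array([-3.05897706e+00, -7.07828029e-01,  3.85018345e-04]), 'force': array([-0.07956947,  0.5964671 ,  0.0196797 ]), 'wrist_torque': array([-0.02533816, -0.0166708 ,  0.02934669]), 'opening': 0.09302653313653286}
0.011
side {'mtx': array([[441.54984948,   0.        , 253.24978557],
       [  0.        , 441.54984948, 197.48836765],
       [  0.        ,   0.        ,   1.        ]]), 'R': array([[-0.86693884, -0.49811775,  0.01719768],
       [-0.2778128 ,  0.45429038, -0.84642796],
       [ 0.41380805, -0.73857901, -0.53222546]]), 't': array([0.48287913, 0.27360667, 0.92716339])} [0.11097043 0.80101721 0.71674389]
top {'mtx': array([[350.2459185 ,   0.        , 256.12554834],
       [  0.        , 350.2459185 , 199.38725395],
       [  0.        ,   0.        ,   1.        ]]), 'R': array([[ 0.01631157, -0.99986507, -0.00194408],
       [-0.99469521, -0.01602967, -0.10160954],
       [ 0.10156467,  0.00359117, -0.99482246]]), 't': array([0.00368803, 0.56366763, 0.97536266])} [0.46155495 0.00922024 1.02759385]
```

View pics/side0.png

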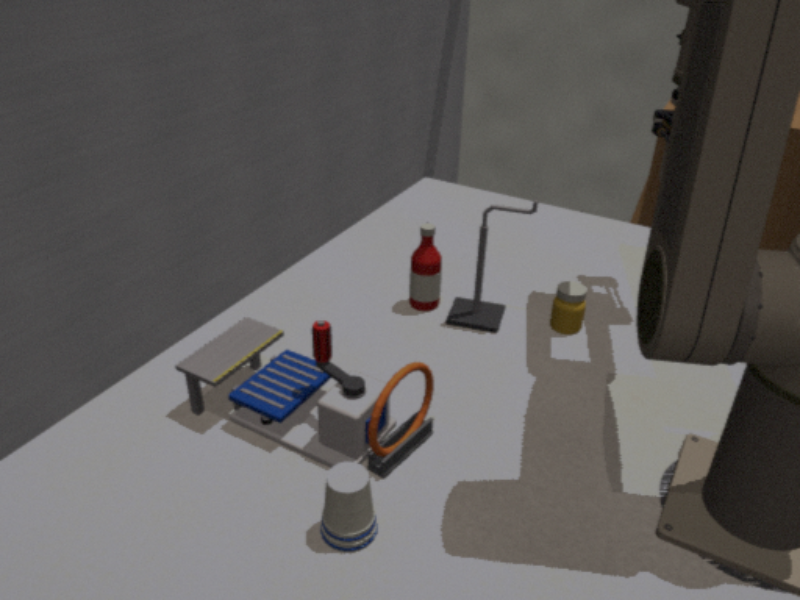

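View pics/top0.png

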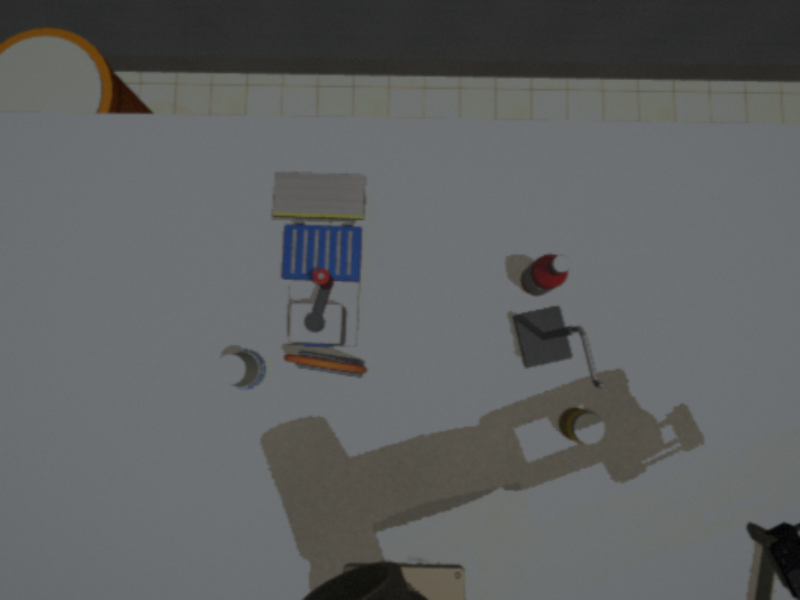

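Side view (800×600 px): hoop at about (402,408), sleeve (321,342), platform (280,385), ledge stripe (250,350), and the hook bar from (487,210) to its tip at (536,205). In the top view the hoop runs from (285,357) to (367,371), the sleeve is at (321,277), the crank hub at (315,320), and the hook bar from (579,328) to (598,384).

```bash
cat > h.py <<'E'
import numpy as np, cv2
from plant import monitor, eyes
I={n:eyes.camera_info(n) for n in("side","top")}
def ray(n,p):
    i=I[n];R=np.array(i["R"]);d=R.T@np.linalg.inv(i["mtx"])@[p[0],p[1],1.];return -R.T@i["t"],d/np.linalg.norm(d)
def onz(n,p,z):
    c,d=ray(n,p);return c+d*(z-c[2])/d[2]
def tri(ps,pt):
    P=[I[n]["mtx"]@np.c_[I[n]["R"],I[n]["t"]] for n in("side","top")]
    X=cv2.triangulatePoints(P[0],P[1],np.array(ps,float).reshape(2,1),np.array(pt,float).reshape(2,1));return (X[:3]/X[3]).ravel()
def proj(n,X):
    x=I[n]["mtx"]@(np.array(I[n]["R"])@X+I[n]["t"]);return x[:2]/x[2]
def mask(a,lo,hi,roi):
    h=cv2.cvtColor(a,cv2.COLOR_RGB2HSV);m=cv2.inRange(h,np.array(lo),np.array(hi));o=np.zeros_like(m);x0,y0,x1,y1=roi;o[y0:y1,x0:x1]=m[y0:y1,x0:x1];return o
def rect(m):
    return cv2.minAreaRect(cv2.findNonZero(m))
def crop(a,r,k):
    x0,y0,x1,y1=r;return cv2.resize(a[y0:y1,x0:x1,::-1],None,fx=k,fy=k,interpolation=cv2.INTER_CUBIC)
E
python3 - <<'E'
from h import *
S=np.load('side0.npy');T=np.load('top0.npy')
np.set_printoptions(precision=4,suppress=True)
for nm,lo,hi,rs,rt in [("hoop",(5,120,60),(18,255,255),(225,220,290,310),(170,210,245,250)),("sleeve",(0,150,50),(4,255,255),(195,200,216,235),(195,165,215,185)),("plat",(105,150,60),(125,255,255),(140,215,215,275),(175,140,235,182)),("stripe",(22,80,80),(34,255,255),(110,205,190,250),(170,130,240,145))]:
    ms=mask(S,lo,hi,rs);mt=mask(T,lo,hi,rt)
    print(nm,cv2.countNonZero(ms),cv2.countNonZero(mt))
    for a,m in(("side",ms),("top",mt)):
        r=rect(m);print(a,np.array(r[0]),r[1:],cv2.boxPoints(r).round(1).tolist())
    print("tri",tri(rect(ms)[0],rect(mt)[0]))
# hook
sc=lambda x,y:((x+.5)/1.5625-.5,(y+.5)/1.5625-.5)
for p in[(579,328),(598,384)]: print("hook",onz("top",sc(*p),.235))
A=crop(S,(110,190,290,310),4);cv2.imwrite('pics/c1.png',A)
B=crop(T,(170,100,250,250),4);C=crop(T,(320,180,400,300),5)
cv2.imwrite('pics/c2.png',np.hstack([np.pad(B,((0,0),(0,0),(0,0))),C]))
E
```

```text
hoop 615 236
side [256.  261.5] ((31.75216293334961, 64.39875793457031), 26.56505012512207) [[227.39999389648438, 283.20001220703125], [256.20001220703125, 225.60000610351562], [284.6000061035156, 239.8000030517578], [255.8000030517578, 297.3999938964844]]
top [208.0081 232.4487] ((50.791812896728516, 4.938814640045166), 8.972626686096191) [[182.5, 230.89999389648438], [183.3000030517578, 226.0], [233.5, 234.0], [232.6999969482422, 238.8000030517578]]
tri [0.4685 0.1419 0.0786]
sleeve 118 40
side [205.5 218.5] ((25.0, 9.0), 90.0) [[201.0, 206.0], [210.0, 206.0], [210.0, 231.0], [201.0, 231.0]]
top [206. 177.] ((8.0, 8.0), 90.0) [[202.0, 173.0], [210.0, 173.0], [210.0, 181.0], [202.0, 181.0]]
tri [0.6052 0.1403 0.1442]
plat 887 864
side [178.8293 247.0366] ((32.640316009521484, 57.15959930419922), 51.34019470214844) [[146.3000030517578, 252.10000610351562], [191.0, 216.39999389648438], [211.3000030517578, 241.89999389648438], [166.6999969482422, 277.6000061035156]]
top [205.4984 161.0483] ((48.3941764831543, 33.401973724365234), 1.847610354423523) [[180.8000030517578, 177.0], [181.89999389648438, 143.60000610351562], [230.1999969482422, 145.10000610351562], [229.10000610351562, 178.5]]
tri [0.6709 0.1597 0.0476]
stripe 104 98
side [158.38 227.34] ((1.7999993562698364, 53.0), 53.13010025024414) [[136.60000610351562, 242.5], [179.0, 210.6999969482422], [180.10000610351562, 212.1999969482422], [137.6999969482422, 244.0]]
top [203.016 137.535] ((56.035667419433594, 1.7575762271881104), 1.9749339818954468) [[175.0, 137.39999389648438], [175.0, 135.6999969482422], [231.0, 137.60000610351562], [231.0, 139.39999389648438]]
tri [0.7277 0.1623 0.0864]
hook [ 0.5231 -0.2472  0.235 ]
hook [ 0.4429 -0.2731  0.235 ]
```

View pics/c1.png

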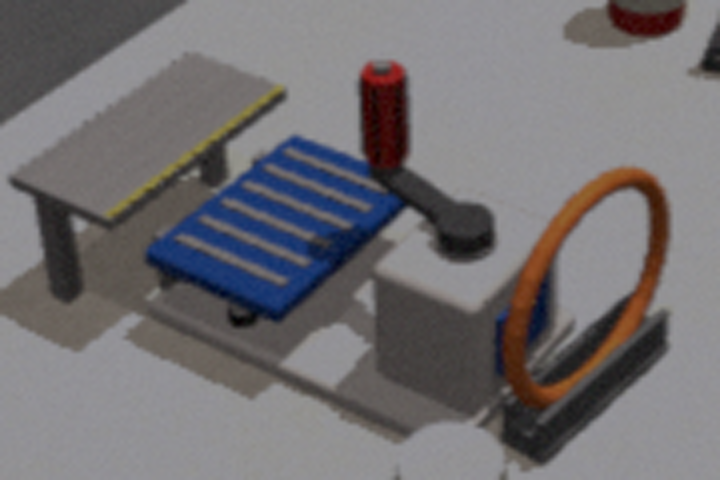

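View pics/c2.png

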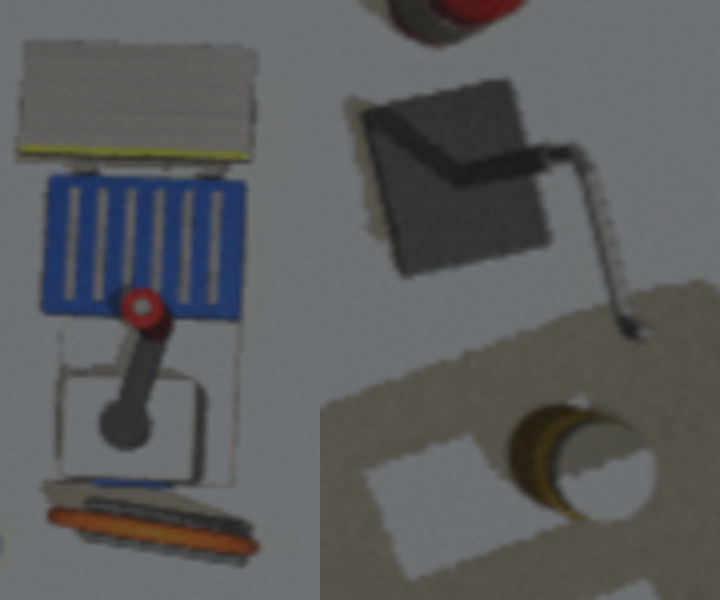

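c1/c2 show it clearly. In c2 the sleeve top is at crop (142,309), the hub at (125,425), the hook bend at (578,150) and the hook tip at (635,333). The platform sits well below the ledge in c1.

```bash
python3 - <<'E'
from h import *
np.set_printoptions(precision=4,suppress=True)
T=lambda x,y:(170+x/4-.4,100+y/4-.4)
H=lambda x,y:(320+(x-320)/5-.4,180+y/5-.4)
S=lambda x,y:(110+x/4-.4,190+y/4-.4)
print("hoop c top",onz("top",(208,232.45),.08))
a=onz("top",(183,228.5),.08);b=onz("top",(233,236.4),.08);d=a-b;print(a,b,"tangent yaw from +y deg",np.degrees(np.arctan2(-d[0],d[1])), np.linalg.norm(d))
print("sleeve",onz("top",T(142,309),.178),tri(S(383,66),T(142,309)), onz("side",(205.5,218.5),.146))
print("hub",onz("top",T(125,425),.114),tri(S(468,222),T(125,425)))
print("stripe",[tri(s,t) for s,t in((S(285,92),T(248,152)),(S(110,216),T(18,148)))])
print("platform far corners",[tri(s,t) for s,t in((S(293,137),T(246,180)),(S(148,252),T(49,176)),(S(278,308),T(41,312)))])
b=onz("top",H(578,150),.237);t=onz("top",H(632,326),.25);print("bend",b,"tip",t,np.linalg.norm((b-t)[:2]),np.degrees(np.arctan2((b-t)[1],(b-t)[0])),"foot",onz("top",H(455,180),.012))
for n,p in(("bend",(487,210)),("tip",(536,203))):
  q=((p[0]+.5)/1.5625-.5,(p[1]+.5)/1.5625-.5);print(n,onz("side",q,.235),onz("side",q,.253))
print("tri bend",tri(((487+.5)/1.5625-.5,(210.5)/1.5625-.5),H(578,150)),"tip",tri(((535.5)/1.5625-.5,(204.5)/1.5625-.5),H(635,330)))
E
```

```text
hoop c top [0.4667 0.1408 0.08  ]
[0.4762 0.2086 0.08  ] [0.4572 0.0732 0.08  ] tangent yaw from +y deg -7.984253408192259 0.136701964351619
sleeve [0.6019 0.1385 0.178 ] [0.6027 0.1389 0.1773] [0.6022 0.1421 0.146 ]
hub [0.5355 0.1569 0.114 ] [0.5361 0.158  0.1079]
stripe [array([0.7258, 0.0818, 0.084 ]), array([0.7258, 0.2398, 0.0903])]
platform far corners [array([0.7162, 0.0864, 0.0548]), array([0.7152, 0.2251, 0.0582]), array([0.6182, 0.2269, 0.0603])]
bend [ 0.5233 -0.2484  0.237 ] tip [ 0.4449 -0.2666  0.25  ] 0.08039428401545838 13.078565795955647 foot [ 0.5222 -0.2502  0.012 ]
bend [ 0.5109 -0.2238  0.235 ] [ 0.4959 -0.1855  0.253 ]
tip [ 0.4497 -0.2973  0.235 ] [ 0.4371 -0.2563  0.253 ]
tri bend [ 0.5235 -0.2542  0.2206] tip [ 0.4429 -0.2698  0.2448]
```

{"fn": "servo_tool", "kwargs": {
  "plan": [
    [[-1, 0, 0, 45, 0, 0, 0], [-1, 0, 0, 45, 0, 0, 0.1], [-1, 15, 45, 0, 0, 0, 0.1], [-1, 15, 45, 0, 0, 0, 0.1], [-1, 15, 45, 0, 0, 0, 0.1], [-1, 15, 45, 0, 0, 0, 0.1], [-1, 15, 45, 0, 0, 0, 0.1], [-1, 15, 45, 0, 0, 0, 0.1], [-1, 15, 45, 0, 0, 0, 0.1], [-1, 15, 45, 0, 0, 0, 0.1], [-1, 15, 45, 0, 0, 0, 0.077], [-1, 15, 45, 0, 0, 0, 0]]
  ],
  "force": 20
}}

```text
t: 1.3
tool_pos: [0.4136, -0.0871, 0.3194]
orientation: [2.368, 2.065, -0.0]
force: [0.5, 0.2, 0.2]
opening: 0.0925
```

{"fn": "servo_tool", "kwargs": {
  "plan": [
    [[-1, 11, 46, 0, 0, 0, 0], [-1, 11, 46, 0, 0, 0, 0], [-1, 11, 46, -20, 0, 0, 0], [-1, 11, 46, -40, 0, 0, 0], [-1, 10, 45, -40, 0, 0, 0], [-1, 0, 0, 0, 0, 0, 0], [-1, 0, 0, 0, 0, 0, 0]]
  ]
}}

```text
t: 2.0
tool_pos: [0.4624, 0.1223, 0.2338]
orientation: [-2.367, -2.064, 0.005]
force: [-0.1, -0.1, 0.7]
opening: 0.0932
```

```bash
python3 - <<'E'
from h import *
s=monitor.read_state();print(s['tool_pos'],s['orientation'],s['q'])
a=eyes.read_camera("side");b=eyes.read_camera("top")
np.save('side1.npy',a);np.save('top1.npy',b)
A=crop(a,(190,160,310,310),4);B=crop(b,(160,180,260,280),3)
B=cv2.resize(B,(300,300));B=np.pad(B,((0,300),(0,0),(0,0)))
cv2.imwrite('pics/v1.png',np.hstack([A,B]))
E
```

```text
[0.46237885 0.12225563 0.23380494] [-2.36693018 -2.06357219  0.00450392] [ 1.51495250e-01 -2.03058720e-01  1.80600434e+00 -3.41738915e-04
  1.54182781e+00  2.88232964e-01]
```

View pics/v1.png

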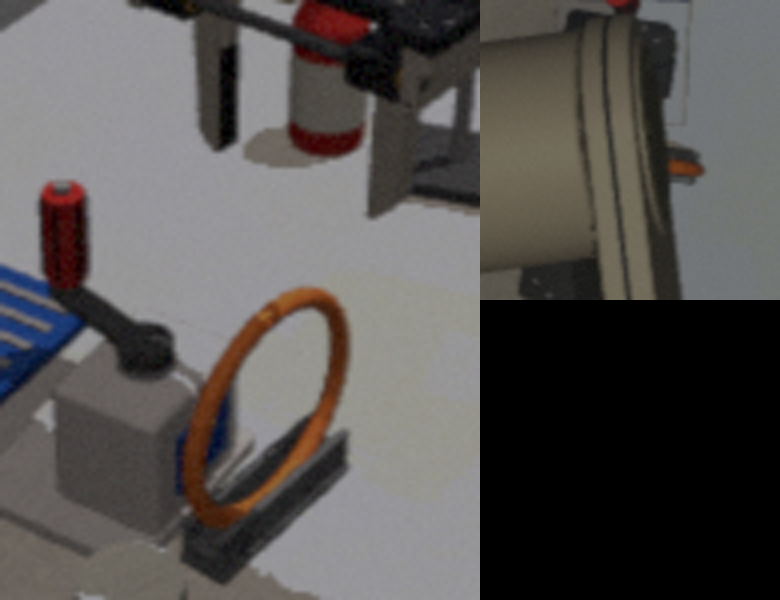

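v1: the fingers are open above the hoop, either side of its plane, but they stopped short in y because the rows were speed-clipped. I'll correct that and descend.

{"fn": "servo_tool", "kwargs": {
  "plan": [
    [[-1, 5, 19, 0, 0, 0, 0], [-1, 0, 0, -25, 0, 0, 0], [-1, 0, 0, -25, 0, 0, 0], [-1, 0, 0, -25, 0, 0, 0], [-1, 0, 0, -9, 0, 0, 0], [-1, 0, 0, 0, 0, 0, 0], [-1, 0, 0, 0, 0, 0, 0]]
  ]
}}

```text
t: 2.8
tool_pos: [0.4694, 0.1404, 0.1529]
orientation: [2.37, 2.06, 0.003]
force: [-0.1, 0.2, 0.0]
opening: 0.093
```

{"fn": "servo_tool", "kwargs": {
  "plan": [
    [[-1, -2, 0, -3, 0, 0, 0], [0, 0, 0, 0, 0, 0, 0], [1, 0, 0, 0, 0, 0, 0], [1, 0, 0, 0, 0, 0, 0], [1, 0, 0, 0, 0, 0, 0], [1, 0, 0, 0, 0, 0, 0], [1, 0, 0, 0, 0, 0, 0], [1, 0, 0, 0, 0, 0, 0]]
  ],
  "force": 25
}}

```text
t: 3.6
tool_pos: [0.4663, 0.1408, 0.1481]
orientation: [-2.37, -2.062, 0.0]
force: [0.1, 1.0, -0.4]
opening: 0.0418
```

{"fn": "servo_tool", "kwargs": {
  "plan": [
    [[1, 0, 0, 0, 0, 0, 0], [1, 0, 0, 0, 0, 0, 0], [1, 0, 0, 0, 0, 0, 0], [1, 0, 0, 0, 0, 0, 0], [1, 0, 0, 0, 0, 0, 0], [1, 0, 0, 0, 0, 0, 0]]
  ]
}}

```text
t: 4.2
tool_pos: [0.4664, 0.1408, 0.1481]
orientation: [2.37, 2.062, 0.0]
force: [-0.1, -0.1, -0.0]
opening: 0.0112
```

{"fn": "servo_tool", "kwargs": {
  "plan": [
    [[1, 0, 0, 20, 0, 0, 0], [1, 0, 0, 35, 0, 0, 0], [1, 0, 0, 40, 0, 0, 0], [1, 0, 0, 32, 0, 0, 0], [1, -10, -25, 0, 0, 0, 0.04], [1, -10, -35, 0, 0, 0, 0.05], [1, -10, -35, 0, 0, 0, 0.05], [1, -10, -35, 0, 0, 0, 0.05], [1, -10, -35, 0, 0, 0, 0.05], [1, -10, -35, 0, 0, 0, 0.05], [1, -10, -35, 0, 0, 0, 0.05], [1, 0, -35, 0, 0, 0, 0.035]]
  ]
}}

```text
t: 5.4
tool_pos: [0.3953, -0.1304, 0.2751]
orientation: [-1.942, -2.469, 0.0]
force: [1.5, 0.0, -1.9]
opening: 0.0116
```

{"fn": "servo_tool", "kwargs": {
  "plan": [
    [[1, 0, -35, 0, 0, 0, 0], [1, 0, -35, 0, 0, 0, 0], [1, 0, -35, 0, 0, 0, 0], [1, 0, -25, 0, 0, 0, 0], [1, 0, 0, 0, 0, 0, 0], [1, 0, 0, 0, 0, 0, 0], [1, 0, 0, 0, 0, 0, 0]]
  ]
}}

```text
t: 6.1
tool_pos: [0.3963, -0.2584, 0.2749]
orientation: [-1.943, -2.467, -0.001]
force: [-0.1, -0.1, -1.6]
opening: 0.0114
```

```bash
python3 - <<'E'
from h import *
s=monitor.read_state();print(s['tool_pos'],s['orientation'],s['opening'])
a=eyes.read_camera("side");b=eyes.read_camera("top")
A=crop(a,(280,80,420,240),3);B=crop(b,(310,170,430,290),3)
B=np.pad(B,((0,120),(0,0),(0,0)))
cv2.imwrite('pics/v2.png',np.hstack([A,B]))
E
```

```text
[ 0.3963431  -0.25840089  0.27486543] [-1.94345925e+00 -2.46740456e+00 -5.27109071e-04] 0.011351050069588852
```

View pics/v2.png

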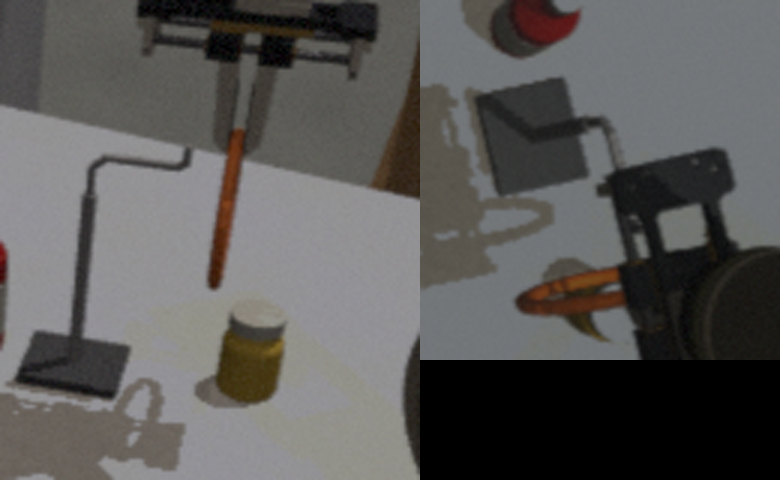

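v2: the hoop hangs vertical in the jaws at left-crop (225,210), in front of the hook tip at (188,150), with its plane square to the bar and clear above the jar. Next I'll line up sideways and run it in along the bar.

{"fn": "servo_tool", "kwargs": {
  "plan": [
    [[1, 0, -22, 0, 0, 0, 0], [1, 0, 0, 0, 0, 0, 0], [1, 15, 3.5, 0, 0, 0, 0], [1, 20, 5, 0, 0, 0, 0], [1, 20, 5, 0, 0, 0, 0], [1, 20, 5, 0, 0, 0, 0], [1, 8, 1, 0, 0, 0, 0], [1, 0, 0, 0, 0, 0, 0], [1, 0, 0, 0, 0, 0, 0]]
  ]
}}

```text
t: 7.1
tool_pos: [0.4792, -0.2613, 0.275]
orientation: [-1.943, -2.468, 0.0]
force: [0.7, -1.3, -1.0]
opening: 0.0113
```

```bash
python3 - <<'E'
from h import *
s=monitor.read_state();print(s['tool_pos'],s['force'],s['opening'])
a=eyes.read_camera("side");b=eyes.read_camera("top")
A=crop(a,(280,80,420,240),3);B=crop(b,(310,170,430,290),3)
B=np.pad(B,((0,120),(0,0),(0,0)))
cv2.imwrite('pics/v3.png',np.hstack([A,B]))
E
```

```text
[ 0.47919796 -0.26131581  0.27496201] [ 0.66336709 -1.27571179 -1.03751885] 0.011310491753662838
```

View pics/v3.png

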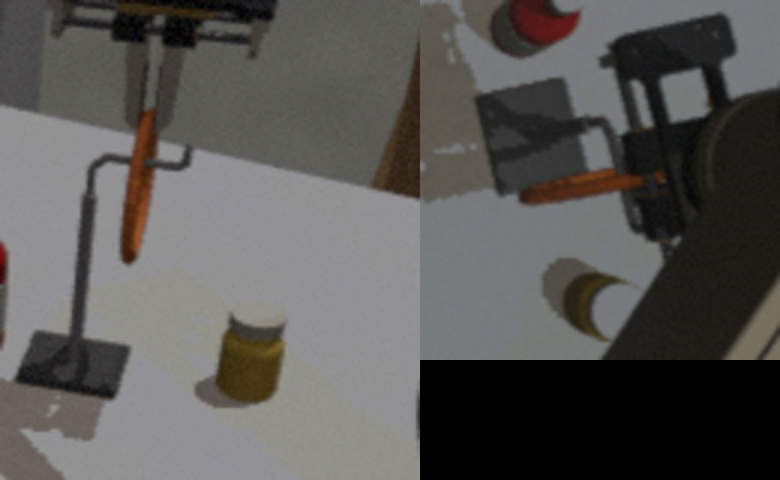

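v3: the bar from (105,158) to (185,163) goes through the ring, with the rim top at (147,112) above it and about midway along. Lowering.

{"fn": "servo_tool", "kwargs": {
  "plan": [
    [[1, 0, 0, -10, 0, 0, 0], [1, 0, 0, -10, 0, 0, 0], [1, 0, 0, -6, 0, 0, 0], [1, 0, 0, 0, 0, 0, 0], [1, 0, 0, 0, 0, 0, 0]]
  ]
}}

```text
t: 7.7
tool_pos: [0.4791, -0.2617, 0.2488]
orientation: [-1.944, -2.467, 0.0]
force: [0.3, 1.4, -3.2]
opening: 0.0113
```

{"fn": "servo_tool", "kwargs": {
  "plan": [
    [[1, 0, 0, -2, 0, 0, 0], [1, 0, 0, 0, 0, 0, 0], [1, 0, 0, 0, 0, 0, 0]]
  ]
}}

```text
t: 8.0
tool_pos: [0.4795, -0.2618, 0.2473]
orientation: [1.944, 2.467, 0.0]
force: [0.6, 0.7, -1.8]
opening: 0.0114
```

{"fn": "servo_tool", "kwargs": {
  "plan": [
    [[1, 0, 0, -1, 0, 0, 0], [0.45, 0, 0, 0, 0, 0, 0], [0.45, 0, 0, 0, 0, 0, 0], [0.45, 0, 0, 0, 0, 0, 0], [0.45, 0, 0, 0, 0, 0, 0], [0.45, 0, 0, 0, 0, 0, 0], [0.45, 0, 0, 0, 0, 0, 0]]
  ]
}}

```text
t: 8.7
tool_pos: [0.4794, -0.2618, 0.2463]
orientation: [1.944, 2.467, -0.0]
force: [0.5, 0.0, 1.3]
opening: 0.0257
```

{"fn": "servo_tool", "kwargs": {
  "plan": [
    [[0.45, 0, 0, 5, 0, 0, 0], [0.45, 0, 0, 10, 0, 0, 0], [0.45, 0, 0, 15, 0, 0, 0], [0.45, 0, 0, 20, 0, 0, 0], [0.45, 0, 0, 20, 0, 0, 0], [0.45, 0, 0, 20, 0, 0, 0], [0.45, 0, 0, 0, 0, 0, 0], [0.45, 0, 0, 0, 0, 0, 0]]
  ]
}}

```text
t: 9.5
tool_pos: [0.4797, -0.262, 0.337]
orientation: [1.943, 2.466, 0.0]
force: [0.7, -0.3, 0.6]
opening: 0.0257
```

```bash
python3 - <<'E'
from h import *
np.set_printoptions(precision=4,suppress=True)
s=monitor.read_state();print(s['tool_pos'],s['force'],s['opening'],s['q'])
a=eyes.read_camera("side");b=eyes.read_camera("top")
A=crop(a,(280,80,420,240),3);B=crop(b,(310,170,430,290),3)
B=np.pad(B,((0,120),(0,0),(0,0)))
cv2.imwrite('pics/v4.png',np.hstack([A,B]))
E
```

```text
[ 0.4797 -0.262   0.337 ] [ 0.6751 -0.3375  0.6452] 0.025674763563230237 [-0.5936 -0.0355  1.4659 -0.      1.7094 -0.8296]
```

View pics/v4.png

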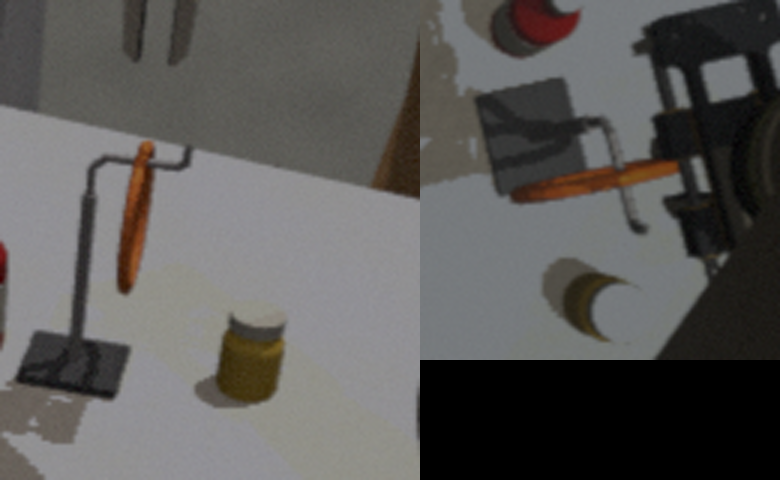

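v4: the hoop hangs on the bar by its rim (top at (146,148), bottom at (125,290)), released and clear of the fingers. Next, the sleeve.

{"fn": "servo_tool", "kwargs": {
  "plan": [
    [[0.45, 0, 0, 10, 0, 0, 0], [-0.3, 10, 30, 0, 0, 0, 0], [-0.3, 10, 35, 0, 0, 0, 0], [-0.3, 10, 35, 0, 0, 0, 0], [-0.3, 10, 35, 0, 0, 0, 0], [-0.3, 10, 35, 0, 0, 0, 0], [-0.3, 12, 35, 0, 0, 0, 0], [-0.3, 12, 35, 0, 0, 0, 0], [-0.3, 12, 35, -10, 0, 0, 0], [-0.3, 12, 35, -20, 0, 0, 0], [-0.3, 12, 35, -30, 0, 0, 0], [-0.3, 12, 35, -35, 0, 0, 0]]
  ],
  "force": 15
}}

```text
t: 10.8
tool_pos: [0.6019, 0.1193, 0.2519]
orientation: [1.943, 2.467, 0.002]
force: [1.1, -0.2, 0.4]
opening: 0.0606
```

{"fn": "servo_tool", "kwargs": {
  "plan": [
    [[-0.3, 0, 15, 0, 0, 0, 0], [-0.3, 0, 0, 0, 0, 0, 0], [-0.3, 0, 0, 0, 0, 0, 0]]
  ]
}}

```text
t: 11.1
tool_pos: [0.6017, 0.1321, 0.2535]
orientation: [1.943, 2.466, 0.001]
force: [0.6, -0.5, 0.2]
opening: 0.0604
```

{"fn": "servo_tool", "kwargs": {
  "plan": [
    [[-0.3, 0, 8, 0, 0, 0, 0], [-0.3, 0, 0, -25, 0, 0, 0], [-0.3, 0, 0, -30, 0, 0, 0], [-0.3, 0, 0, -30, 0, 0, 0], [-0.3, 0, 0, -20, 0, 0, 0], [-0.3, 0, 0, 0, 0, 0, 0], [1, 0, 0, 0, 0, 0, 0], [1, 0, 0, 0, 0, 0, 0], [1, 0, 0, 0, 0, 0, 0], [1, 0, 0, 0, 0, 0, 0], [1, 0, 0, 0, 0, 0, 0], [1, 0, 0, 0, 0, 0, 0]]
  ]
}}

```text
t: 12.3
tool_pos: [0.6017, 0.1407, 0.1475]
orientation: [1.944, 2.467, 0.001]
force: [0.4, -0.5, 3.6]
opening: 0.0254
```

{"fn": "servo_tool", "kwargs": {
  "plan": [
    [[1, 0, 0, 0, 0, 0, 0], [1, 0, 0, 0, 0, 0, 0], [1, 0, 0, 0, 0, 0, 0]]
  ]
}}

```text
t: 12.6
tool_pos: [0.6016, 0.1407, 0.1475]
orientation: [1.944, 2.467, 0.001]
force: [-0.2, -0.4, 5.1]
opening: 0.0257
```

```bash
python3 - <<'E'
from h import *
np.set_printoptions(precision=4,suppress=True)
s=monitor.read_state();print(s['tool_pos'],s['force'],s['wrist_torque'],s['opening'],s['q'])
c=np.array([.536,.157]);v=s['tool_pos'][:2]-c;r=np.hypot(*v);a=np.arctan2(v[1],v[0]);print(r,a)
# clockwise circle, 0.3 rad per row, start slower
st=[.1,.2]+[.3]*22;p=v;al=a
for k in st:
    al-=k;n=.07*np.array([np.cos(al),np.sin(al)]);print((1000*(n-p)).round(1).tolist(),end=' ');p=n
E
```

```text
[0.6016 0.1407 0.1475] [-0.1626 -0.4397  5.1006] [-0.0683 -0.1122  0.0061] 0.02569569477301933 [ 0.1468  0.227   1.5314 -0.0001  1.3819 -0.0892]
0.06763619078835142 -0.24323119413455413
[0.3, -7.3] [-6.0, -12.6] [-13.4, -16.1] [-17.5, -11.4] [-20.1, -5.7] [-20.9, 0.5] [-19.8, 6.6] [-17.0, 12.2] [-12.6, 16.7] [-7.1, 19.7] [-1.0, 20.9] [5.2, 20.3] [11.0, 17.8] [15.7, 13.8] [19.1, 8.5] [20.8, 2.5] [20.6, -3.8] [18.5, -9.7] [14.9, -14.7] [9.8, -18.5] [4.0, -20.5] [-2.3, -20.8] [-8.3, -19.2] [-13.6, -15.9]
```

{"fn": "servo_tool", "kwargs": {
  "plan": [
    [[1, -2, -7, 0, 0, 0, 0], [1, -6, -12.6, 0, 0, 0, 0], [1, -13.4, -16.1, 0, 0, 0, 0], [1, -17.5, -11.4, 0, 0, 0, 0], [1, 0, 0, 0, 0, 0, 0]]
  ]
}}

```text
t: 13.1
tool_pos: [0.5602, 0.0949, 0.1473]
orientation: [-1.942, -2.465, -0.003]
force: [-4.4, 9.5, 7.5]
opening: 0.0258
```

{"fn": "servo_tool", "kwargs": {
  "plan": [
    [[1, 0, 0, 0, 0, 0, 0], [1, 0, 0, 0, 0, 0, 0]]
  ]
}}

```text
t: 13.3
tool_pos: [0.5613, 0.0953, 0.1473]
orientation: [-1.942, -2.466, -0.003]
force: [-4.5, 9.4, 8.9]
opening: 0.0259
```

```bash
python3 - <<'E'
from h import *
np.set_printoptions(precision=4,suppress=True)
s=monitor.read_state();print(s['tool_pos'],s['force'],s['opening'],s['orientation'])
a=eyes.read_camera("side");b=eyes.read_camera("top")
A=crop(a,(120,150,300,290),3);B=crop(b,(160,110,240,250),3)
B=cv2.resize(B,(240,420))
cv2.imwrite('pics/v5.png',np.hstack([A,B]))
E
```

```text
[0.5613 0.0953 0.1473] [-4.48    9.4443  8.9066] 0.02589593422359246 [-1.9417 -2.4662 -0.0028]
```

View pics/v5.png

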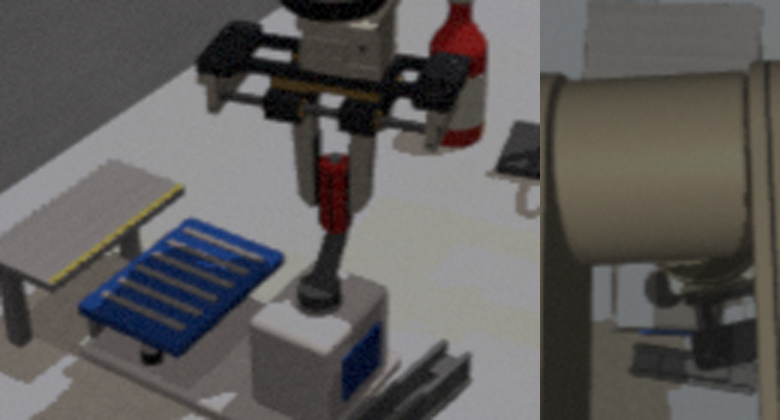

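v5: the sleeve is held between the fingers (crop (335,193)) and the crank arm has followed about 1 rad. The inward side force of 10 N means my axis estimate is off; two points on the circle put it at (0.534, 0.160). Recomputing.

```bash
python3 - <<'E'
import numpy as np
c=np.array([534.,159.8]);p=np.array([562.7,93.6]);al=-1.176
for k in [.15]+[.3]*10+[.2]:
    al-=k;n=c+70*np.array([np.cos(al),np.sin(al)]);d=(n-p).round(1);print(d.tolist(),end=' ');p=p+d
print(al,p)
E
```

```text
[-11.7, -1.7] [-20.9, -2.0] [-20.4, 4.3] [-18.4, 10.1] [-14.5, 15.1] [-9.3, 18.7] [-3.5, 20.6] [2.8, 20.7] [8.8, 19.0] [14.0, 15.5] [18.0, 10.7] [13.4, 4.0] -4.525999999999999 [521.  228.6]
```

{"fn": "servo_tool", "kwargs": {
  "plan": [
    [[1, -11.7, -1.7, 0, 0, 0, 0], [1, -20.9, -2, 0, 0, 0, 0], [1, -20.4, 4.3, 0, 0, 0, 0], [1, -18.4, 10.1, 0, 0, 0, 0], [1, 0, 0, 0, 0, 0, 0]]
  ]
}}

```text
t: 13.9
tool_pos: [0.4902, 0.106, 0.1474]
orientation: [1.943, 2.469, 0.005]
force: [2.5, 5.6, 1.6]
opening: 0.0257
```

{"fn": "servo_tool", "kwargs": {
  "plan": [
    [[1, -14.5, 15.1, 0, 0, 0, 0], [1, -9.3, 18.7, 0, 0, 0, 0], [1, -3.5, 20.6, 0, 0, 0, 0], [1, 2.8, 20.7, 0, 0, 0, 0], [1, 0, 0, 0, 0, 0, 0]]
  ]
}}

```text
t: 14.4
tool_pos: [0.4676, 0.1807, 0.1474]
orientation: [1.941, 2.467, 0.004]
force: [4.7, -0.3, 4.5]
opening: 0.0257
```

{"fn": "servo_tool", "kwargs": {
  "plan": [
    [[1, 8.8, 19, 0, 0, 0, 0], [1, 14, 15.5, 0, 0, 0, 0], [1, 18, 10.7, 0, 0, 0, 0], [1, 13.4, 4, 0, 0, 0, 0], [1, 0, 0, 0, 0, 0, 0], [1, 0, 0, 0, 0, 0, 0]]
  ]
}}

```text
t: 15.0
tool_pos: [0.5214, 0.229, 0.1474]
orientation: [1.944, 2.467, 0.003]
force: [0.5, 2.0, 4.5]
opening: 0.0257
```

```bash
python3 - <<'E'
from h import *
np.set_printoptions(precision=4,suppress=True)
s=monitor.read_state();print(s['tool_pos'],s['force'],s['opening'])
p=s['tool_pos'][:2]*1000
c=np.array([534.,159.8]);v=p-c;al=np.arctan2(v[1],v[0]);print(np.hypot(*v),al)
p=np.array([521.,228.6]);al=-4.526
for k in [.15]+[.25]*7:
    al-=k;n=c+70*np.array([np.cos(al),np.sin(al)]);d=(n-p).round(1);print(d.tolist(),end=' ');p=p+d
a=eyes.read_camera("side");np.save('side2.npy',a)
b=eyes.read_camera("top");np.save('top2.npy',b)
cv2.imwrite('pics/v6.png',crop(a,(105,180,235,290),6))
E
```

```text
[0.5214 0.229  0.1474] [0.4999 1.9956 4.4699] 0.025668246951932226
70.35776662152425 1.7508031852115127
[10.5, 1.2] [17.3, -1.6] [16.5, -5.8] [14.5, -9.7] [11.7, -13.0] [8.1, -15.4] [4.0, -17.0] [-0.3, -17.5]
```

View pics/v6.png

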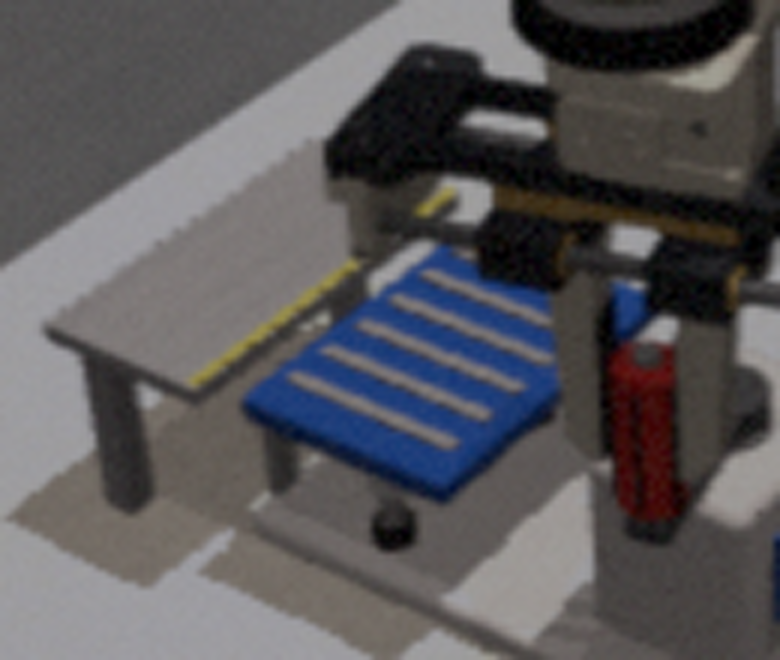

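v6: the sleeve is still held at (645,430) and the platform has risen but is still below the ledge; its far-left corner is at (247,402) and the stripe's left end at (195,383). I'll quantify the remaining height from line fits.

```bash
cat > m.py <<'E'
from h import *
def zat(n,p,xy):  # height on the vertical line through xy nearest to the pixel
    zs=np.linspace(.02,.13,1101);P=np.array([proj(n,np.array([*xy,z])) for z in zs]);k=np.argmin(((P-p)**2).sum(1));return zs[k],P[k]-p
def poly(m):
    c=max(cv2.findContours(m,cv2.RETR_EXTERNAL,cv2.CHAIN_APPROX_NONE)[0],key=cv2.contourArea);return c.reshape(-1,2).astype(float)
def line(pts):
    vx,vy,x,y=cv2.fitLine(pts.astype(np.float32),cv2.DIST_HUBER,0,.01,.01).ravel();return np.cross([x,y,1],[x+vx,y+vy,1])
def edgez(n,L,X0,X1): # z where horizontal world edge (xy X0..X1, common z) best lies on image line L
    zs=np.linspace(.02,.13,1101);L=L/np.hypot(*L[:2]);
    e=[np.mean([np.append(proj(n,np.array([*(X0+(X1-X0)*u),z])),1)@L for u in(.1,.3,.5,.7,.9)]) for z in zs];return zs[np.argmin(np.abs(e))]
E
python3 - <<'E'
from m import *
np.set_printoptions(precision=4,suppress=True)
S0=np.load('side0.npy');T0=np.load('top0.npy');S2=np.load('side2.npy')
c=np.array([.534,.1598])
# yaw from the stripe in top view
m=mask(T0,(22,80,80),(34,255,255),(170,130,240,145));Y,X=np.nonzero(m);L=line(np.c_[X,Y]);
f=lambda x:-(L[0]*x+L[2])/L[1]
for z in(.087,):
    a=onz("top",(175,f(175)),z);b=onz("top",(231,f(231)),z);print("stripe ends top z.087",a,b,"yaw deg",np.degrees(np.arctan2(-(a-b)[0],(a-b)[1])))
ms=mask(S0,(22,80,80),(34,255,255),(110,205,190,250));Y,X=np.nonzero(ms);Ls=line(np.c_[X,Y])
# stripe mid-line: intersect side plane with top ray at several points
i=I["side"];n=np.array(i["R"]).T@np.array(i["mtx"]).T@Ls;C,_=ray("side",(0,0))
for u in(180,190,203,215,226):
    o,d=ray("top",(u,f(u)));t=(n@(C-o))/(n@d);print("stripe",o+d*t)
def L2(p,q):return np.cross([*p,1],[*q,1])
V=lambda x,y:(105+x/6-.42,180+y/6-.42);S=lambda x,y:(110+x/4-.4,190+y/4-.4)
for nm,Q in(("start",[S(293,137),S(148,252),S(278,308)]),("now",[None,V(245,402),V(443,497)])):
  for q,loc in zip(Q,((.18,-.07),(.18,.07),(.08,.07))):
    if q is None: continue
    for yaw in(0,.01): 
      R=np.array([[np.cos(yaw),-np.sin(yaw)],[np.sin(yaw),np.cos(yaw)]]);print(nm,loc,yaw,zat("side",q,c+R@loc))
E
```

```text
stripe ends top z.087 [0.7272 0.2386 0.087 ] [0.7249 0.0844 0.087 ] yaw deg -0.8749392494102332
stripe [0.7262 0.2241 0.0899]
stripe [0.7258 0.1967 0.0899]
stripe [0.7252 0.161  0.0899]
stripe [0.7247 0.1281 0.0899]
stripe [0.7243 0.0979 0.0899]
start (0.18, -0.07) 0 (np.float64(0.0577), array([-0.1539,  0.0017]))
start (0.18, -0.07) 0.01 (np.float64(0.058300000000000005), array([-0.8237,  0.0806]))
start (0.18, 0.07) 0 (np.float64(0.06130000000000001), array([-1.3403,  0.1792]))
start (0.18, 0.07) 0.01 (np.float64(0.0627), array([-1.7024,  0.2331]))
start (0.08, 0.07) 0 (np.float64(0.0645), array([ 0.5966, -0.0538]))
start (0.08, 0.07) 0.01 (np.float64(0.0654), array([ 0.5978, -0.0501]))
now (0.18, 0.07) 0 (np.float64(0.0791), array([-1.0321,  0.1359]))
now (0.18, 0.07) 0.01 (np.float64(0.0804), array([-1.3946,  0.2105]))
now (0.08, 0.07) 0 (np.float64(0.0766), array([ 0.8899, -0.0675]))
now (0.08, 0.07) 0.01 (np.float64(0.0775), array([ 0.8906, -0.0697]))
```

{"fn": "servo_tool", "kwargs": {
  "plan": [
    [[1, 10.5, 1.2, 0, 0, 0, 0], [1, 17.3, -1.6, 0, 0, 0, 0], [1, 16.5, -5.8, 0, 0, 0, 0], [1, 14.5, -9.7, 0, 0, 0, 0], [1, 11.7, -13, 0, 0, 0, 0], [1, 8.1, -15.4, 0, 0, 0, 0], [1, 4, -17, 0, 0, 0, 0], [1, -0.3, -17.5, 0, 0, 0, 0], [1, 0, 0, 0, 0, 0, 0], [1, 0, 0, 0, 0, 0, 0]]
  ]
}}

```text
t: 16.1
tool_pos: [0.6035, 0.148, 0.1475]
orientation: [1.945, 2.465, 0.0]
force: [3.1, -1.7, 4.2]
opening: 0.0258
```

```bash
python3 - <<'E'
from h import *
np.set_printoptions(precision=4,suppress=True)
s=monitor.read_state();print(s['tool_pos'],s['force'],s['opening'])
p=s['tool_pos'][:2]*1000
c=np.array([534.,159.8]);v=p-c;al=np.arctan2(v[1],v[0])-2*np.pi;print(np.hypot(*v),al,"turned",-.279-al)
a=eyes.read_camera("side");np.save('side3.npy',a)
A=crop(a,(105,180,235,290),6)
cv2.imwrite('pics/v7.png',A)
E
```

```text
[0.6035 0.148  0.1475] [ 3.1027 -1.7251  4.2008] 0.025794899909190924
70.5399645207587 -6.451562204023563 turned 6.1725622040235635
```

View pics/v7.png

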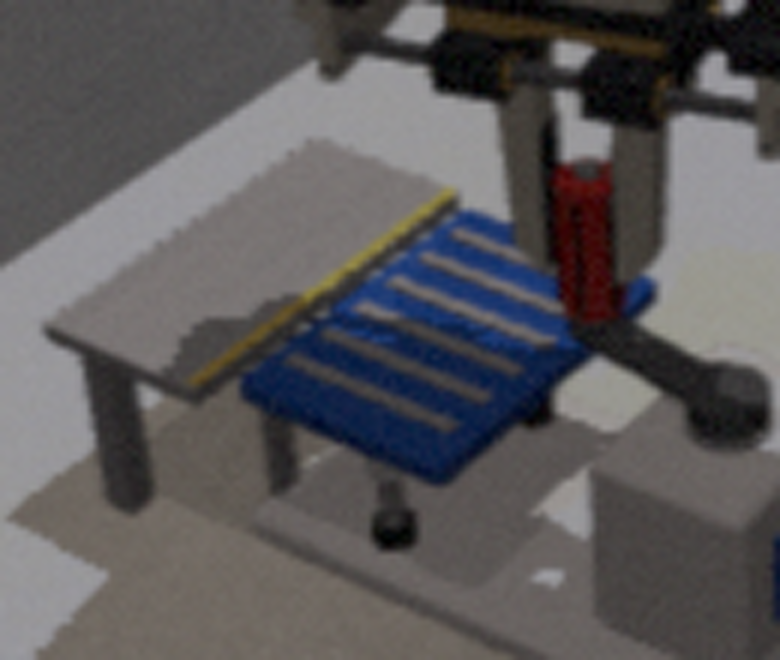

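v7: the platform is now close below the ledge: left far corner (243,382), right far corner (465,212), stripe ends (195,388) and (458,192). The sleeve is still held at (585,240). Measuring the gap.

```bash
python3 - <<'E'
from m import *
np.set_printoptions(precision=4,suppress=True)
S0=np.load('side0.npy');T0=np.load('top0.npy');S3=np.load('side3.npy')
# top0: subpixel edges along columns: blue far edge, stripe near edge
for u in(188,200,216,226):
    col=T0[128:152,u-1:u+2].astype(float).mean(1); b=col[:,2]-col[:,0]; y=(col[:,0]+col[:,1])/2-col[:,2]
    k=np.argmax(b>b.max()/2); e=128+k-1+(b.max()/2-b[k-1])/(b[k]-b[k-1])
    ky=np.argmax(y); j=ky+np.argmax(y[ky:]<y.max()/2); ey=128+j-1+(y[j-1]-y.max()/2)/(y[j-1]-y[j])
    print(u,"plat far x @z.060",onz("top",(u,e),.060),"ledge near x @.089",onz("top",(u,ey),.089))
c=np.array([.534,.1598]);yaw=-.01
R=np.array([[np.cos(yaw),-np.sin(yaw)],[np.sin(yaw),np.cos(yaw)]])
V=lambda x,y:(105+x/6-.42,180+y/6-.42)
# side3: far edge of platform = first blue going up->down in columns; stripe near edge
for u in range(150,178,3):
    col=cv2.GaussianBlur(S3,(3,1),0)[195:250,u].astype(float); b=col[:,2]-col[:,0]; y=(col[:,0]+col[:,1])/2-col[:,2]
    h=35 if b.max()>60 else b.max()/2
    k=np.argmax(b>h); e=195+k-1+(h-b[k-1])/(b[k]-b[k-1])
    ky=np.argmax(y); j=ky+np.argmax(y[ky:]<y.max()/2); ey=195+j-1+(y[j-1]-y.max()/2)/(y[j-1]-y[j])
    def zx(p,xr): # point on ray with local x==xr
        o,d=ray("side",p);n=R@[1,0];t=(xr-n@(o[:2]-c))/(n@d[:2]);return (o+d*t)
    print(u,round(e,2),round(ey,2),"plat",[zx((u,e),x)[2].round(4) for x in(.178,.18,.182)],"ledge",[zx((u,ey),x)[2].round(4) for x in(.188,.19,.192)])
E
```

```text
188 plat far x @z.060 [0.7159 0.2077 0.06  ] ledge near x @.089 [0.7241 0.2023 0.089 ]
200 plat far x @z.060 [0.7155 0.1737 0.06  ] ledge near x @.089 [0.7224 0.1693 0.089 ]
216 plat far x @z.060 [0.7146 0.1285 0.06  ] ledge near x @.089 [0.7226 0.1254 0.089 ]
226 plat far x @z.060 [0.7147 0.1003 0.06  ] ledge near x @.089 [0.7216 0.0979 0.089 ]
150 238.76 234.77 plat [np.float64(0.0899), np.float64(0.0879), np.float64(0.0858)] ledge [np.float64(0.0902), np.float64(0.0882), np.float64(0.0862)]
153 236.14 232.47 plat [np.float64(0.0908), np.float64(0.0887), np.float64(0.0867)] ledge [np.float64(0.0903), np.float64(0.0883), np.float64(0.0862)]
156 234.33 230.2 plat [np.float64(0.0895), np.float64(0.0874), np.float64(0.0853)] ledge [np.float64(0.0903), np.float64(0.0883), np.float64(0.0862)]
159 232.26 228.07 plat [np.float64(0.0889), np.float64(0.0868), np.float64(0.0847)] ledge [np.float64(0.0899), np.float64(0.0879), np.float64(0.0858)]
162 228.97 225.85 plat [np.float64(0.0915), np.float64(0.0895), np.float64(0.0874)] ledge [np.float64(0.0898), np.float64(0.0878), np.float64(0.0857)]
165 226.62 223.67 plat [np.float64(0.0917), np.float64(0.0896), np.float64(0.0876)] ledge [np.float64(0.0895), np.float64(0.0875), np.float64(0.0855)]
168 224.52 221.53 plat [np.float64(0.0911), np.float64(0.0891), np.float64(0.087)] ledge [np.float64(0.0892), np.float64(0.0871), np.float64(0.0851)]
171 222.41 219.15 plat [np.float64(0.0906), np.float64(0.0886), np.float64(0.0865)] ledge [np.float64(0.0895), np.float64(0.0874), np.float64(0.0854)]
174 219.93 216.82 plat [np.float64(0.0911), np.float64(0.0891), np.float64(0.087)] ledge [np.float64(0.0896), np.float64(0.0876), np.float64(0.0856)]
177 217.57 214.78 plat [np.float64(0.0913), np.float64(0.0893), np.float64(0.0872)] ledge [np.float64(0.089), np.float64(0.0869), np.float64(0.0849)]
```

```bash
python3 - <<'E'
from m import *
np.set_printoptions(precision=3,suppress=True)
c=np.array([.534,.1598]);yaw=-.01
R=np.array([[np.cos(yaw),-np.sin(yaw)],[np.sin(yaw),np.cos(yaw)]])
inv=lambda q:((q[0]-105+.42)*6,(q[1]-180+.42)*6)
for z in(.085,.088,.091):
    print(z,"ledge L/R near",[np.round(inv(proj("side",np.array([*(c+R@l),z])))) for l in((.1888,.08),(.1888,-.08),(.2688,.08))],"plat FL FR NL",[np.round(inv(proj("side",np.array([*(c+R@l),z])))) for l in((.181,.07),(.181,-.07),(.081,.07))])
print("seen ledge (195,388) (458,192) (45,328); plat (243,381) (465,210) (438,476)")
E
```

```text
0.085 ledge L/R near [array([203., 394.]), array([467., 193.]), array([ 50., 327.])] plat FL FR NL [array([237., 387.]), array([466., 210.]), array([444., 476.])]
0.088 ledge L/R near [array([202., 388.]), array([466., 188.]), array([ 49., 321.])] plat FL FR NL [array([236., 380.]), array([466., 204.]), array([444., 470.])]
0.091 ledge L/R near [array([201., 381.]), array([466., 182.]), array([ 47., 315.])] plat FL FR NL [array([235., 374.]), array([465., 198.]), array([443., 463.])]
seen ledge (195,388) (458,192) (45,328); plat (243,381) (465,210) (438,476)
```

{"fn": "servo_tool", "kwargs": {
  "plan": [
    [[1, -0.8, -5, 0, 0, 0, 0], [1, -1.2, -5, 0, 0, 0, 0], [1, 0, 0, 0, 0, 0, 0], [1, 0, 0, 0, 0, 0, 0], [1, 0, 0, 0, 0, 0, 0], [0.5, 0, 0, 0, 0, 0, 0], [-0.3, 0, 0, 0, 0, 0, 0], [-0.3, 0, 0, 0, 0, 0, 0], [-0.3, 0, 0, 0, 0, 0, 0], [-0.3, 0, 0, 0, 0, 0, 0], [-0.3, 0, 0, 0, 0, 0, 0]]
  ]
}}

```text
t: 17.25
tool_pos: [0.6005, 0.1398, 0.1463]
orientation: [-1.944, -2.467, 0.001]
force: [0.2, -0.2, 0.2]
opening: 0.0587
```

{"fn": "servo_tool", "kwargs": {
  "plan": [
    [[-0.3, 0, 0, 10, 0, 0, 0], [-0.3, 0, 0, 20, 0, 0, 0], [-0.3, 0, 0, 30, 0, 0, 0], [-0.3, 0, 0, 35, 0, 0, 0], [-0.3, 0, 0, 35, 0, 0, 0], [-0.3, -20, 0, 35, 0, 0, 0], [-0.3, -30, 0, 30, 0, 0, 0], [-0.3, -30, 0, 20, 0, 0, 0], [-0.3, -30, 0, 0, 0, 0, 0], [-0.3, 0, 0, 0, 0, 0, 0], [-0.3, 0, 0, 0, 0, 0, 0]]
  ]
}}

```text
t: 18.35
tool_pos: [0.4908, 0.1398, 0.3628]
orientation: [1.943, 2.467, 0.002]
force: [1.1, 0.8, -0.3]
opening: 0.0606
```

```bash
python3 - <<'E'
from m import *
np.set_printoptions(precision=4,suppress=True)
s=monitor.read_state();print(s['t'],s['tool_pos'],s['force'],s['opening'])
a=eyes.read_camera("side");np.save('side4.npy',a)
c=np.array([.534,.1598]);yaw=-.01
R=np.array([[np.cos(yaw),-np.sin(yaw)],[np.sin(yaw),np.cos(yaw)]])
def zx(p,xr):
    o,d=ray("side",p);n=R@[1,0];t=(xr-n@(o[:2]-c))/(n@d[:2]);return (o+d*t)[2]
D=[]
for u in range(150,178,2):
    col=cv2.GaussianBlur(a,(3,1),0)[195:250,u].astype(float); b=col[:,2]-col[:,0]; y=(col[:,0]+col[:,1])/2-col[:,2]
    h=min(35,b.max()/2);k=np.argmax(b>h); e=195+k-1+(h-b[k-1])/(b[k]-b[k-1])
    ky=np.argmax(y); j=ky+np.argmax(y[ky:]<y.max()/2); ey=195+j-1+(y[j-1]-y.max()/2)/(y[j-1]-y[j])
    D.append((zx((u,e),.181),zx((u,ey),.1888)))
D=np.array(D);print(np.median(D,0),np.median(D[:,0]-D[:,1]))
A=crop(a,(105,185,235,285),4)
B=cv2.resize(crop(a,(240,100,400,223),2),None,fx=.8,fy=.8);A=A[:,:520]
H=A.shape[0];B=np.pad(B,((0,H-B.shape[0]),(0,0),(0,0)));cv2.imwrite('pics/v8.png',np.hstack([A,B]))
E
```

```text
18.35 [0.4908 0.1398 0.3628] [ 1.098   0.8139 -0.3376] 0.060627695068696634
[0.0887 0.0888] -2.342718736864091e-05
```

View pics/v8.png

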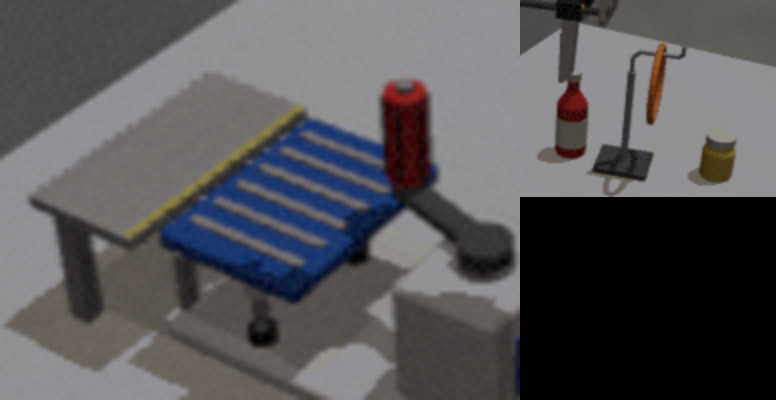

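v8: the sleeve is free at (405,135). The platform's far edge runs level with the stripe from (165,235) to (305,118). The hoop hangs on the hook, and the bottle and jar are upright. The edge measurement gives platform 88.7 mm and ledge 88.8 mm.

```bash
python3 -c "
from h import *
from plant import job
S=np.load('side0.npy');a=np.load('side4.npy')
print('cups region mean diff',np.abs(S[295:355,200:245].astype(int)-a[295:355,200:245]).mean())
job.close_job()"
```

```text
cups region mean diff 17.520617283950617
the job is handed in; nothing more can be done
```

```bash
python3 -c "
from h import *
g=[cv2.cvtColor(np.load(f),cv2.COLOR_RGB2GRAY) for f in('side0.npy','side4.npy')]
r=cv2.matchTemplate(g[1][280:375,185:265],g[0][298:350,205:243],cv2.TM_CCOEFF_NORMED);_,v,_,l=cv2.minMaxLoc(r);print('shift px',l[0]-20,l[1]-18,'score',v)"
```

```text
the job is handed in; nothing more can be done
```

I did the whole job and handed it in at about 18.4 s of the 72 s allowed. No verdict was reported.

- **Hoop:** I lifted it out of the drying stand by its top rim, ran it over the J-hook's bar and let it go. The last picture shows it hanging free on the bar.
- **Crank:** I held the red sleeve throughout and wound about 6.3 rad clockwise, with about 10 N of side force at most. I then let go and pulled the arm clear.
- **Platform height:** The last edge measurement gave 88.7 mm for the platform and 88.8 mm for the ledge. My rougher corner readings disagreed by 1–3 mm in both directions, which is still inside the 4 mm allowed.
- **Bottle and jar:** Both stand upright in the last picture, and the arm never went near them.
- **Cups, not confirmed:** A simple before-and-after image difference of the cups area was not zero (17.5 grey levels). It could be the arm's changed shadow. I started a check for actual movement too late, and it would not run after hand-in. The arm's path stayed well above and away from the cups.

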